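# Uncover the barrel block and seat it in the jig

### The arm

A 7-joint arm with a two-finger parallel gripper is mounted at the origin on the work surface. World frame = base frame: x ahead of the robot, y to its left, z up, the work surface at z = 0. Lengths are in m, angles in rad, forces in N, time in s.
With the tool pointing down it reaches from about 0.4 to 0.925 m from the base axis. Payload 5.6 kg.
Tool frame: the origin (TCP) lies on the centre line of the jaws, within the pads' length; the fingertips stand 11 mm ahead of it and the grasp point (between the pads) lies 8 mm behind it; z points along the fingers, y is the line along which they close (so a half turn about z gives the same grasp; the last joint's range is limited). The gripper opens to 85 mm and grips with 20 to 120 N. Pads are 22 mm wide; open, the fingers measure 114 mm over their backs; the gripper's body (76 mm by 85 mm) begins 54 mm behind the grasp point. The pads swing forward as they close: fully open they stand 13 mm farther back than shut.
Start: joints at [1.201, 0.468, -0.012, 1.603, 0.006, 1.071, -0.056], TCP at [0.209, -0.616, 0.242] pointing down, gripper open.
Joint ranges: [-2.53, 2.53], [-0.31, 2.02], [-1.57, 1.55], [0.28, 2.44], [-1.29, 4.43], [0.15, 1.84], [-2.92, 2.92]. Speed limits (rad/s): [2.57, 2.57, 3.14, 3.14, 3.14, 3.14, 3.14].

### API

Orientations are given as [roll, pitch, yaw] about the fixed x, y, z axes, in that order (R = Rz(yaw) Ry(pitch) Rx(roll)).
In Python, from cell import sense, snapshot, camera_model, close_job gives the robot as it stands.
- The arm moves only by the shell command python3 -m inch 'ROWS' [OPENING] [FORCE]. ROWS is text: rows parted by semicolons, each of 4 numbers parted by spaces: the shift along the tool's x, y, z normalised to -1 to 1, where 1 is 0.12 m, then the turn about the tool's z normalised to -1 to 1, where 1 is 360 degrees. A call has 1 to 12 rows; each row is the pose to reach, as a shift and turn from the pose commanded when the call began, along the tool's axes at that moment, turning the shorter way round; what a row does not reach only later rows make up. A row lasts 1/12 s, in which the tool goes at most 41.7 mm and 7.16 degrees, less where a joint would pass 70% of its speed; a pose out of reach is approached as far as the arm can. A call with a number of a shift or a turn outside -1 to 1 is refused whole. A call with a gripper value outside its range is refused whole. OPENING is the closure, from 0 (fully open) to 1 (shut), set as the call begins (- or left out, the last holds). The fingers move at their own pace and stop on an object; FORCE is the grip in N (left out, the last holds). Time passes only in rows, so rows that repeat a pose let the fingers close. It gives the time, the measured TCP pose, the force, the opening and the grip force at its end, in the units of the state.
- sense(): the state, without advancing time (a new reading comes with each control period).
- snapshot(name): name is "scene" or "side" or "wrist"; returns (picture, depth): 384x512x3 uint8, red, green, blue; 384x512 float32, m along the optical axis (not along the pixel's ray), 0 where there is no reading.
- camera_model(name): a dict with "camera_matrix" (3x3 intrinsics, pixels), "dist" ([k1, k2, p1, p2, k3] as OpenCV has them; the pictures are not rectified), "extrinsics" (4x4, takes a point from camera to world coordinates). Camera axes: x right, y up, looking along -z (the intrinsics and any distortion apply to the point x, -y, -z); pixel columns grow to the right and rows downward; lengths in m; the calibration is good to about 2 mm. A picture is of the moment at which its call begins: read the wrist's pose just before it. camera_model takes no time and is no camera call; for the wrist camera it gives the pose at the moment of the call.
- close_job(): hands the job in; it is judged then, once.
The state is a dict: "time": time; "qpos": joint angles; "qvel": joint speeds; "tau": joint torques, N m; "tool_pos": TCP position; "tcp_rot": TCP orientation; "wrist_force": force on the tool from outside, world axes, zero at the start; "moment": the same for the moment, N m; "gripper_width": finger opening in m; "grip_force": force on a finger pad.
Only numpy, scipy, OpenCV 4.12 (cv2) and the standard library are available. Lean on these libraries where they do the work, as an engineer would, in place of code of your own. Each camera call takes 0.05 s, during which the arm holds its last target. There are 200 camera calls.

### The job

Lift the loose brass cover off the wooden stand and set it down right way up on the bare counter. Take out the aluminium barrel block that stands on edge underneath, lay it flat on the counter with its two channels upward and let go of it, then take it again across its width and seat it, channels up, fully down and square in the pocket of the steel jig. Leave the cover standing on the counter, and the micrometer, scribe and shellac stick where they lie.

Things in the scene. Friction and masses are not known exactly. Their poses are not given: they have to be found in the camera images.
- stand: Low wooden stand, fixed to the counter. Foot plate 80 (its x) x 150 (y) x 8 mm thick; on it four rails 7 mm thick, 12 mm high (tops 20 mm above the counter) frame a slot 26 mm wide (x), 104 mm long (y), its floor 8 mm above the counter. Origin: centre of its underside; z up.
- cover: Loose brass cover, a box without a bottom: outside 60 (its x) x 136 (y) x 58 mm high, walls and top 4 mm, about 0.2 kg. At the start it stands over rails and block on the stand's foot plate, axes along the stand's, rim 8 mm above the counter; nothing holds it, it lifts straight off. A dark wooden bar handle is on top. Origin: centre of its lower rim plane; z up.
- cover_handle (a point): Centre of the cover's bar handle, 14 mm wide (cover x), 56 mm long (cover y), 30 mm high, on the middle of the cover's top; this point is 73 mm above the cover's lower rim.
- block: Loose aluminium block 100 (its x) x 48 (y) x 22 mm thick (z), about 0.22 kg, origin at its centre. It starts under the cover, on its long edge in the stand's slot (2 mm play each side): its x along the stand's y, its y up, its channelled +z face to the stand's +x; top edge 56 mm above the counter, 36 above the rails. Stood on edge on the counter it stays up; pushed near its top it topples.
- block_face (a point): Centre of the block's channelled +z face, 11 mm from its centre. Two square channels 16 mm wide, 8 mm deep cross this face along y, edge to edge, at x = +30 and -30 mm; the middle 44 mm has full thickness; the other broad face is plain. Lying flat with its channels up, the block's origin is 11 mm and this point 22 mm above what it lies on.
- jig: Steel jig fixed to the counter: plate 150 (its x) x 100 (its y) x 10 mm thick, on it a rectangular pocket 103 (x) x 51 mm (y) framed by steel walls 10 mm thick and 12 mm high (tops 22 mm above the counter). The walls along the two long sides have a gap 50 mm long in the middle for the fingers. Origin: centre of its underside, on the counter; z up.
- pocket (a point): Centre of the pocket's floor, 10 mm above the counter; axes as the jig. The block seated with its x along the jig's x (either way round) has its origin 11 mm above this point.
- micrometer: Steel micrometer lying on the counter, about 150 mm long (its y), 45 mm wide, 21 mm high; bystander. Origin on the counter near its middle.
- scribe: Steel scribe, 150 mm long (its y), 8 mm thick, lying on the counter; bystander. Origin on the counter under its middle.
- shellac: Amber shellac stick, 14 x 120 (its y) x 12 mm, lying on the counter; bystander. Origin: centre of its underside.
There are look-alikes about, which are no part of the job. Several things have the shape of the cover; the one meant has the colours described above.

How it is judged:
On the way, in this order (a step that is already met when the one before it is completed fails the run):
1. the cover stands right way up on the counter, let go (height (world z) of cover below 0.004 m and angle between cover's own z axis and vertical below 0.06 rad and contact force between the fingers and cover below 0.2 N and linear speed of cover below 0.02 m/s), for 0.2 s.
2. the block lies flat on the counter, channels up, let go (contact force between the fingers and block below 0.2 N and linear speed of block below 0.02 m/s and angle between block's own z axis and vertical below 0.06 rad and height (world z) of block below 0.014 m), for 0.2 s.
At the end, for the whole second after the job is handed in: Block let go, at rest in the pocket, channels up: centre within 3 mm of the pocket centre in plan, 9 to 12.5 mm above its floor, within 0.025 rad of the jig, tilt under 0.06 rad. Cover let go, at rest on the bare counter, right way up: rim within 4 mm of it, tilt under 0.06 rad (all of step 1 and contact force between the fingers and block below 0.2 N and linear speed of block below 0.02 m/s and angle between block's own z axis and vertical below 0.06 rad and angle between the x axis of block and the x axis of jig, either way round below 0.025 rad and horizontal distance between block and pocket below 0.003 m and z of block in the frame of pocket between 0.009 and 0.0125 m); the robot touches nothing.
It fails at once if the micrometer is moved more than 30 mm (distance of micrometer from where it was at the start of the episode above 0.03 m).
It fails at once if the scribe is moved more than 30 mm (distance of scribe from where it was at the start of the episode above 0.03 m).
It fails at once if the shellac stick is moved more than 30 mm (distance of shellac from where it was at the start of the episode above 0.03 m).
It also fails if it takes over 56 s, if anything falls off the work surface, if the arm or the gripper's body presses on something with over 40 N, if the wrist force passes 120 N, or if a joint passes its speed limit or range.

## Working session

There is one attempt and no reset: what is moved stays moved. The work goes in short steps, Python scripts to look and compute and a shell command to move; the robot and the scene stay as the last step left them, time stands still between calls to the robot, and variables do not carry over. Pictures are saved under pics/ and viewed, at most 10 in all, crops included, and the job is handed in when it is done.

```bash
mkdir -p pics
cat > h.py <<'E'
import numpy as np,cv2
from cell import sense,snapshot,camera_model
def grab(n):
    m=camera_model(n); p,d=snapshot(n)
    np.savez('last_%s.npz'%n,p=p,d=d,K=m['camera_matrix'],D=m['dist'],E=m['extrinsics']); return load(n)
def load(n): return dict(np.load('last_%s.npz'%n))
def rays(s,uv):
    q=cv2.undistortPoints(np.array(uv,float).reshape(-1,1,2),s['K'],s['D']).reshape(-1,2)
    r=np.c_[q[:,0],-q[:,1],-np.ones(len(q))]@s['E'][:3,:3].T
    return s['E'][:3,3],r
def onplane(s,uv,z):
    o,r=rays(s,uv); return o+r*((z-o[2])/r[:,2])[:,None]
def cloud(s):
    h,w=s['d'].shape; v,u=np.mgrid[:h,:w]
    o,r=rays(s,np.c_[u.ravel(),v.ravel()]); P=o+r*s['d'].ravel()[:,None]
    return P.reshape(h,w,3)
E
python3 - <<'E'
from h import *
a=grab('scene');b=grab('side')
for n,s in(('scene',a),('side',b)):
    cv2.imwrite('pics/%s0.png'%n,s['p'][:,:,::-1]); print(n,s['E'].round(3).tolist(),s['K'].tolist())
st=sense();print(st)
E
```

```text
scene [[-0.584, -0.482, 0.654, 1.274], [0.812, -0.35, 0.467, 0.525], [0.005, 0.803, 0.596, 0.736], [0.0, 0.0, 0.0, 1.0]] [[469.7741960184897, 0.0, 264.79603420883024], [0.0, 469.7741960184897, 193.92815325367505], [0.0, 0.0, 1.0]]
side [[-0.985, 0.128, -0.114, 0.413], [-0.171, -0.738, 0.653, 0.765], [-0.001, 0.663, 0.749, 0.902], [0.0, 0.0, 0.0, 1.0]] [[420.5638733651596, 0.0, 254.87234762638153], [0.0, 420.5638733651596, 189.6245028228516], [0.0, 0.0, 1.0]]
{'time': 0.1, 'qpos': array([ 1.20096112,  0.46834683, -0.01159931,  1.60351499,  0.00596888,
        1.07140703, -0.05627897]), 'qvel': array([-0.00073716, -0.00217237,  0.00043647, -0.00167051,  0.00102512,
       -0.00027934,  0.00206715]), 'tau': array([ 1.47221788e-03, -5.33514082e+01,  2.16378656e-02, -2.51964748e+01,
        1.14685966e-02,  4.26714178e-03, -9.54908643e-06]), 'tool_pos': array([ 0.2084711 , -0.61515406,  0.24140295]), 'tcp_rot': array([-3.13995362e+00,  9.15934903e-05,  3.26773725e-01]), 'wrist_force': array([-0.29948851, -1.57998513, -0.39526529]), 'moment': array([0.02060467, 0.01653466, 0.06843456]), 'grip_force': 0.0, 'gripper_width': 0.08545201489916278}
```

```bash
python3 -c "
import cv2,numpy as np
a=cv2.imread('pics/scene0.png');b=cv2.imread('pics/side0.png')
cv2.imwrite('pics/sc.png',cv2.resize(a,(768,576),interpolation=cv2.INTER_CUBIC));cv2.imwrite('pics/sd.png',cv2.resize(b,(768,576),interpolation=cv2.INTER_CUBIC))"
```

```text
(no output)
```

View pics/sc.png

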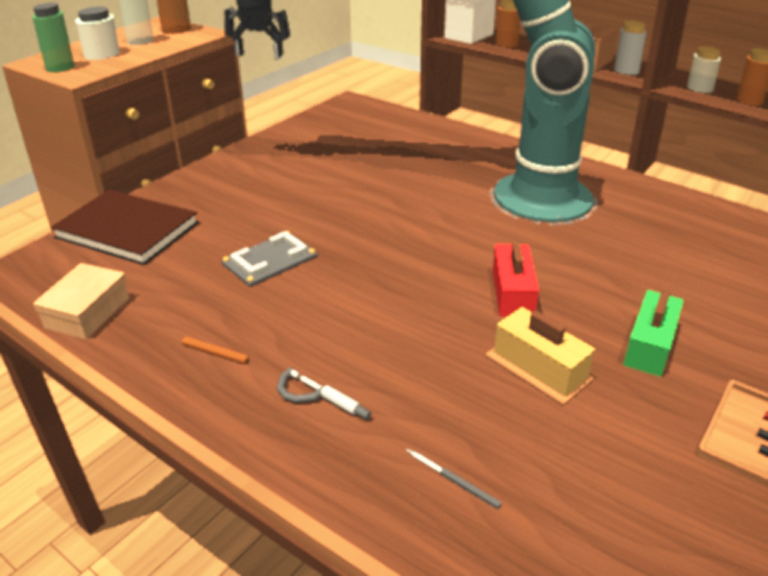

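View pics/sd.png

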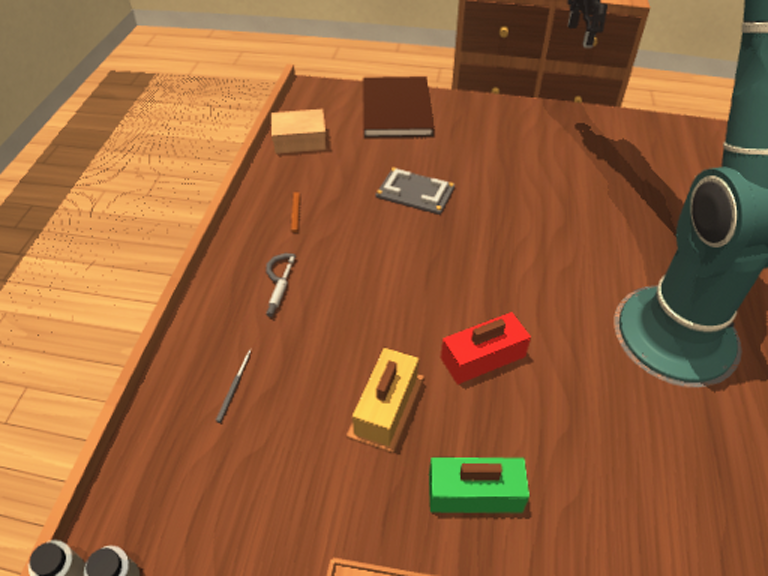

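The scene view (768-wide) shows three cover shapes: yellow brass on a wooden foot plate at (543,352), red at (516,280) and green at (655,332). In the side view they are at (386,397), (486,347) and (479,485). Brass on the stand is the one described. The jig is at (270,257) / (415,190), shellac at (215,350), micrometer at (325,393) and scribe at (453,478).

```bash
cat > meas.py <<'E'
from h import *
def mk(s,name):
    hsv=cv2.cvtColor(s['p'],cv2.COLOR_RGB2HSV);H,S,V=[hsv[...,i].astype(int) for i in range(3)]
    return dict(brass=(H>=20)&(H<=32)&(S>110)&(V>90),red=((H<3)|(H>176))&(S>200)&(V>130),green=(H>45)&(H<75)&(S>150),grey=(S<70)&(V<140)&(V>40))[name]
E
python3 - <<'E'
from meas import *
for n in('scene','side'):
    s=load(n);C=cloud(s)
    print(n,'table z',np.median(C[300:310,130:150,2] if n=='scene' else C[200:210,230:250,2]))
    for k in('brass','red','green'):
        m=mk(s,k)&(C[...,2]>.01)&(C[...,2]<.15)&(C[...,0]>.2)&(C[...,0]<.95)
        q,l,st,c=cv2.connectedComponentsWithStats(m.astype('u1'));i=1+st[1:,4].argmax();m=l==i
        P=C[m];z=P[:,2];zt=np.percentile(z,95);T=P[np.abs(z-zt)<.005]
        r=cv2.minAreaRect((T[:,:2]*1000).astype('f4'));print(k,'px',c[i].round(),'ztop',zt.round(4),'rect',np.round(r[0],1),np.round(r[1],1),round(r[2],1))
        if k=='brass':
            near=np.hypot(*(C[...,:2]-np.array(r[0])/1000).transpose(2,0,1))<.05
            hm=near&(C[...,2]>zt+.02)&(C[...,2]<.13)
            P=C[hm];zt2=np.percentile(P[:,2],90);T=P[np.abs(P[:,2]-zt2)<.005]
            r2=cv2.minAreaRect((T[:,:2]*1000).astype('f4'));print('handle top',zt2.round(4),len(T),np.round(r2[0],1),np.round(r2[1],1),round(r2[2],1))
            v,u=np.nonzero(hm);print('handle px',u.mean(),v.mean())
    for nm,(u,v) in dict(scene=dict(jig=(180,171),shel=(143,233),mic=(217,262),scr=(302,318)),side=dict(jig=(277,127),shel=(197,141),mic=(187,190),scr=(156,257)))[n].items(): print(nm,onplane(s,[[u,v]],0.01).round(3), C[v,u].round(3))
a=load('scene');b=load('side')
c=cv2.resize(a['p'][190:275,310:410,::-1],None,fx=4,fy=4);d=cv2.resize(b['p'][220:305,220:320,::-1],None,fx=4,fy=4)
cv2.imwrite('pics/crop.png',np.hstack([c[:, :400],d[:, :400]]))
E
```

```text
scene table z 0.028931464391698136
brass px [364. 226.] ztop 0.0682 rect [499.8 241.7] [136.5  62.4] 80.1
handle top 0.0977 126 [499.9 242.3] [55.1 18.2] 80.5
handle px 364.82608695652175 214.29192546583852
red px [342. 197.] ztop 0.0531 rect [384.3 108.4] [123.1  49.8] 62.3
green px [431. 236.] ztop 0.0552 rect [411.1 374.6] [ 7.6 52. ] 11.3
jig [[ 0.529 -0.297  0.01 ]] [ 0.524 -0.303  0.005]
shel [[ 0.77  -0.185  0.01 ]] [ 0.771 -0.184  0.011]
mic [[0.74  0.017 0.01 ]] [0.745 0.022 0.017]
scr [[0.761 0.249 0.01 ]] [0.761 0.249 0.01 ]
side table z -0.0005582194720190614
brass px [256. 260.] ztop 0.0675 rect [499.9 241.2] [136.2  58.1] 79.1
handle top 0.0969 125 [500.4 243.5] [56.7 14. ] 79.6
handle px 256.9503546099291 251.0709219858156
red px [324. 231.] ztop 0.0593 rect [350.6 115.1] [137.   61.3] 34.1
green px [318. 324.] ztop 0.0594 rect [344.6 364.5] [134.2  60.7] 7.8
jig [[ 0.525 -0.294  0.01 ]] [ 0.525 -0.295  0.01 ]
shel [[ 0.765 -0.184  0.01 ]] [ 0.764 -0.182  0.012]
mic [[0.739 0.022 0.01 ]] [0.736 0.029 0.018]
scr [[0.754 0.251 0.01 ]] [0.756 0.248 0.005]
```

View pics/crop.png

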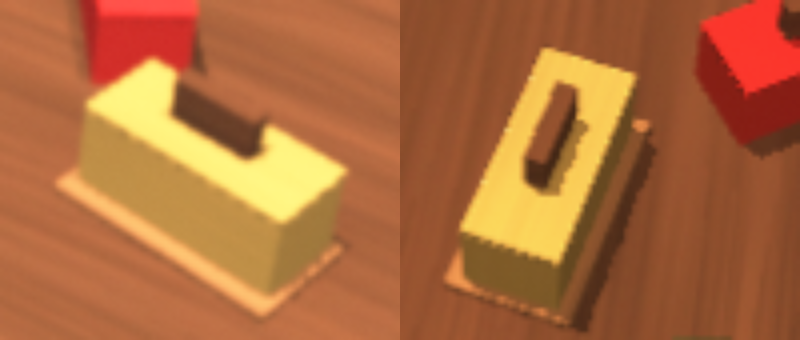

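Close crop: the brass box with dark handle sits on the light foot plate, so the choice is confirmed. Both views agree: handle at (0.500,0.2425), top at z≈0.097, long axis at 80° from x. Turning and travelling there now.

```bash
python3 -m inch '1 0 0 -0.04;1 0 0 -0.08;1 0 0 -0.12;1 0 0 -0.17;1 0 0 -0.17;1 0 0 -0.17;1 0 0 -0.17;1 0 0 -0.17;1 0 0 -0.17;1 0 0 -0.17' 0 60
python3 -m inch '0.33 0.09 0 0;0.66 0.18 0 0;1 0.27 0 0;1 0.27 0 0'
python3 -m inch '0.33 0 0 0;0.66 0 0 0;1 0 0 0;1 0 0 0'
python3 -c "
from meas import *
s=grab('wrist');cv2.imwrite('pics/w1.png',s['p'][:,:,::-1]);print(s['E'].round(3))
C=cloud(s)
for n in('scene','side','wrist'):
    s=load(n);C=cloud(s)
    hsv=cv2.cvtColor(s['p'],cv2.COLOR_RGB2HSV)
    R=(np.abs(C[...,0]-.525)<.11)&(np.abs(C[...,1]+.296)<.11)
    m=R&(hsv[...,1]<90)&(C[...,2]>-.01)&(C[...,2]<.05)
    q,l,st,c=cv2.connectedComponentsWithStats(m.astype('u1'));
    if q<2: continue
    i=1+st[1:,4].argmax();m=l==i
    r=cv2.minAreaRect((C[m][:,:2]*1000).astype('f4'));print(n,m.sum(),np.round(r[0],1),np.round(r[1],1),round(r[2],2),np.percentile(C[m][:,2],[10,50,90]).round(4))
"
```

```text
time: 0.93
tool_pos: [0.322, -0.5769, 0.2416]
tcp_rot: [-3.141, -0.001, 1.396]
wrist_force: [-0.4, 0.7, -0.4]
gripper_width: 0.0855
grip_force: 0.0
time: 1.27
tool_pos: [0.3806, -0.4558, 0.2424]
tcp_rot: [3.14, -0.005, 1.404]
wrist_force: [1.0, 0.6, 0.7]
gripper_width: 0.0855
grip_force: 0.0
time: 1.6
tool_pos: [0.3984, -0.3381, 0.2424]
tcp_rot: [-3.141, -0.004, 1.403]
wrist_force: [0.9, 0.5, -0.5]
gripper_width: 0.0855
grip_force: 0.0
[[ 0.986  0.16   0.048  0.409]
 [-0.167  0.945  0.28  -0.268]
 [-0.001 -0.285  0.959  0.375]
 [ 0.     0.     0.     1.   ]]
scene 1151 [ 520.3 -310.8] [126.9 161.6] 76.75 [0.0056 0.0098 0.02  ]
side 917 [ 527.2 -300.6] [104.3 148.6] 76.9 [0.0068 0.0101 0.0213]
wrist 9149 [ 525.9 -305.4] [ 99.5 149.8] 77.3 [0.0099 0.0111 0.0228]
```

```bash
python3 -m inch '0.33 0 0 0;0.66 0 0 0;1 0 0 0;1 0 0 0' >/dev/null
python3 -m inch '0.33 0 0 0;0.66 0 0 0;1 0 0 0;1 0 0 0' >/dev/null
python3 -m inch '0.33 0 0 0;0.66 0 0 0;1 0 0 0;1 0 0 0' 
python3 -m inch '0.33 0 0 0;0.66 0 0 0;0.9 0 0 0;0.9 0 0 0;0.9 0 0 0'
cat > wc.py <<'E'
from meas import *
import sys
def go():
    s=grab('wrist');C=cloud(s);m=mk(s,'brass')&(C[...,2]>.01)&(C[...,2]<.2)
    q,l,st,c=cv2.connectedComponentsWithStats(m.astype('u1'));i=1+st[1:,4].argmax();P=C[l==i]
    zt=np.percentile(P[:,2],60)
    T=P[np.abs(P[:,2]-zt)<.004];r=cv2.minAreaRect((T[:,:2]*1000).astype('f4'));print('top',zt.round(4),np.round(r[0],1),np.round(r[1],1),round(r[2],2))
    hm=(np.hypot(*(C[...,:2]-np.array(r[0])/1000).transpose(2,0,1))<.05)&(C[...,2]>zt+.026)&(C[...,2]<zt+.036)
    r=cv2.minAreaRect((C[hm][:,:2]*1000).astype('f4'));print('handle',np.median(C[hm][:,2]),np.round(r[0],1),np.round(r[1],1),round(r[2],2))
    cv2.imwrite('pics/%s.png'%sys.argv[1],s['p'][:,:,::-1])
go()
E
python3 wc.py w2
```

```text
time: 2.65
tool_pos: [0.4606, 0.0149, 0.243]
tcp_rot: [3.14, -0.004, 1.403]
wrist_force: [0.5, -0.1, -0.6]
gripper_width: 0.0852
grip_force: 0.0
time: 3.07
tool_pos: [0.4786, 0.1148, 0.2421]
tcp_rot: [-3.141, -0.0, 1.397]
wrist_force: [0.0, -0.2, -0.1]
gripper_width: 0.0852
grip_force: 0.0
top 0.0669 [495.9 227.7] [115.1  60.2] 79.12
handle 0.09660591057464435 [498.3 238.1] [55.3 13.3] 79.5
```

View pics/w2.png

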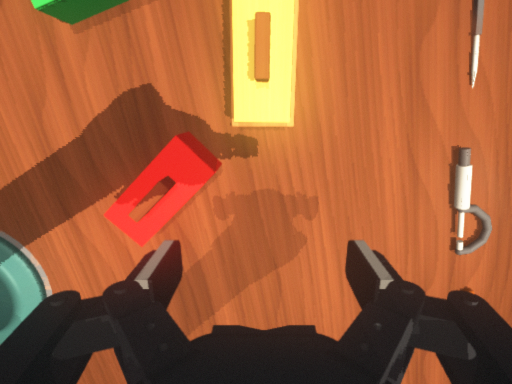

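Wrist view: the brass cover is at (264,60) and its handle at (263,46), in line with the jaws. The handle comes out at (0.498,0.238), a few mm off the fixed cameras, so I'll look again from closer.

```bash
python3 -m inch '0.25 0 0.1 0;0.5 0 0.2 0;0.5 0 0.2 0;0.5 0 0.2 0;0.5 0 0.2 0' 
python3 wc.py w3
```

```text
time: 3.53
tool_pos: [0.489, 0.1712, 0.218]
tcp_rot: [-3.141, 0.001, 1.392]
wrist_force: [0.3, -0.1, 0.5]
gripper_width: 0.0853
grip_force: 0.0
top 0.067 [498.  238.5] [136.2  60.2] 79.36
handle 0.09671237915311015 [497.9 238.4] [55.9 13.9] 80.03
```

```bash
python3 -m inch '0.3 -0.02 0 0;0.58 -0.02 0.1 0;0.58 -0.02 0.4 0;0.58 -0.02 0.7 0;0.58 -0.02 0.7 0;0.58 -0.02 0.7 0' 
python3 -m inch '0 0 0.15 0;0 0 0.3 0;0 0 0.4 0;0 0 0.44 0;0 0 0.44 0;0 0 0.44 0;0 0 0.44 0' 
python3 -m inch '0 0 0 0;0 0 0 0;0 0 0 0;0 0 0 0;0 0 0 0;0 0 0 0;0 0 0 0;0 0 0 0;0 0 0 0;0 0 0 0' 1 60
```

```text
time: 4.08
tool_pos: [0.498, 0.2402, 0.1335]
tcp_rot: [-3.139, 0.003, 1.393]
wrist_force: [-0.4, -0.7, 0.0]
gripper_width: 0.0851
grip_force: 0.0
time: 4.67
tool_pos: [0.4993, 0.2427, 0.0828]
tcp_rot: [3.14, -0.001, 1.395]
wrist_force: [-0.1, -0.0, -0.4]
gripper_width: 0.0855
grip_force: 0.0
time: 5.5
tool_pos: [0.4985, 0.2423, 0.0815]
tcp_rot: [3.141, -0.0, 1.395]
wrist_force: [0.6, 0.5, -0.3]
gripper_width: 0.013
grip_force: 61.6
```

```bash
python3 -m inch '0 0 -0.1 0;0 0 -0.25 0;0 0 -0.5 0;0 0 -0.75 0;0 0 -0.9 0;0 0 -0.9 0;0 0 -0.9 0' 
python3 -m inch '-0.2 0.05 0 0;-0.4 0.15 0 0;-0.7 0.25 0 0;-1 0.35 0 0;-1 0.35 0 0;-1 0.35 0 0' 
python3 -m inch '-0.2 0 0 0;-0.4 0 0 0;-0.6 0 0 0;-0.6 0 0 0;-0.6 0 0 0;-0.6 0 0 0'
cat > blk.py <<'E'
from meas import *
import sys
# look at stand & block with side+scene+given
for n in ('scene','side'):
    s=grab(n);C=cloud(s)
    R=(np.abs(C[...,0]-.499)<.07)&(np.abs(C[...,1]-.242)<.09)
    m=R&(C[...,2]>.046)&(C[...,2]<.07)
    r=cv2.minAreaRect((C[m][:,:2]*1000).astype('f4'));print(n,'block top',m.sum(),np.median(C[m][:,2]).round(4),np.round(r[0],1),np.round(r[1],1),round(r[2],2))
a=load('scene')['p'];b=load('side')['p']
cv2.imwrite('pics/%s.png'%sys.argv[1],cv2.resize(np.hstack([a[185:285,310:410],b[215:315,210:310]]),None,fx=4,fy=4,interpolation=cv2.INTER_CUBIC)[:,:,::-1])
E
python3 blk.py b1
```

```text
time: 6.08
tool_pos: [0.4985, 0.2422, 0.1903]
tcp_rot: [3.14, -0.0, 1.395]
wrist_force: [-0.5, 0.1, -2.6]
gripper_width: 0.0132
grip_force: 61.3
time: 6.58
tool_pos: [0.518, 0.1132, 0.1874]
tcp_rot: [-3.138, 0.002, 1.389]
wrist_force: [-0.0, 1.1, -2.2]
gripper_width: 0.0129
grip_force: 61.3
time: 7.08
tool_pos: [0.5056, 0.0474, 0.1889]
tcp_rot: [-3.14, -0.001, 1.396]
wrist_force: [0.9, 0.6, -2.8]
gripper_width: 0.013
grip_force: 61.2
scene block top 410 0.0553 [500.7 240.5] [102.1  27. ] 79.12
side block top 358 0.0551 [501.2 241.5] [103.2  22.6] 79.5
```

View pics/b1.png

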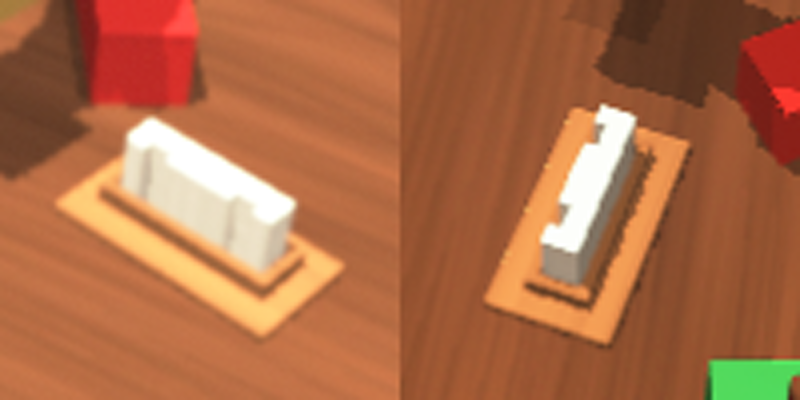

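Channels face world +x: they show on the near side in the scene crop, around (150,170) and (235,230), and on the left in the side crop. The block is at (0.501,0.241), top at 0.055 as specified. Setting the cover down.

```bash
python3 -m inch '0 0 0.2 0;0 0 0.5 0;0 0 0.75 0;0 0 0.88 0;0 0 0.92 0;0 0 0.95 0;0 0 0.97 0;0 0 0.97 0;0 0 0.97 0;0 0 0.97 0' 
python3 -m inch '0 0 0 0;0 0 0 0;0 0 0 0;0 0 0 0;0 0 0 0;0 0 0 0;0 0 0 0' 0 
python3 -m inch '0 0 -0.1 0;0 0 -0.3 0;0 0 -0.6 0;0 0 -0.9 0;0 0 -0.9 0'
python3 -c "
from meas import *
for n in('scene','side'):
    s=grab(n);C=cloud(s);m=mk(s,'brass')&(np.abs(C[...,0]-.505)<.09)&(np.abs(C[...,1]-.047)<.09)&(C[...,2]>.05)&(C[...,2]<.066)
    r=cv2.minAreaRect((C[m][:,:2]*1000).astype('f4'));print(n,m.sum(),np.median(C[m][:,2]),np.round(r[0],1),np.round(r[1],1),r[2])
    P=C[m];print('normal',np.linalg.svd(P-P.mean(0),full_matrices=0)[2][2].round(3))
"
```

```text
time: 8.02
tool_pos: [0.5069, 0.046, 0.0741]
tcp_rot: [3.14, -0.0, 1.395]
wrist_force: [-0.6, -0.1, -2.0]
gripper_width: 0.013
grip_force: 61.2
time: 8.6
tool_pos: [0.5062, 0.0459, 0.0731]
tcp_rot: [3.142, -0.0, 1.395]
wrist_force: [-0.6, 0.4, -0.5]
gripper_width: 0.0854
grip_force: 0.0
time: 9.02
tool_pos: [0.5101, 0.0472, 0.188]
tcp_rot: [3.13, -0.002, 1.395]
wrist_force: [1.5, 1.5, 0.2]
gripper_width: 0.0854
grip_force: 0.0
scene 555 0.05841306091685805 [507.9  46.2] [136.6  63.6] 80.38134002685547
normal [0.006 0.002 1.   ]
side 285 0.057364351754423115 [506.6  45.9] [137.5  58.7] 79.06768798828125
normal [-0.002  0.003  1.   ]
```

```bash
python3 -m inch '0.3 -0.1 0 0;0.65 -0.2 0 0;1 -0.33 0 0;1 -0.33 0 0' >/dev/null
python3 -m inch '0.3 0 0 0;0.59 0 0 0;0.59 0 0.3 0;0.59 0 0.6 0;0.59 0 0.6 0;0.59 0 0.6 0' 
python3 -m inch '0 0 0.2 0;0 0 0.4 0;0 0 0.54 0;0 0 0.59 0;0 0 0.59 0;0 0 0.59 0' 
python3 -m inch '0 0 0 0;0 0 0 0;0 0 0 0;0 0 0 0;0 0 0 0;0 0 0 0;0 0 0 0;0 0 0 0' 1 60
```

```text
time: 9.95
tool_pos: [0.4986, 0.2398, 0.107]
tcp_rot: [-3.136, 0.003, 1.396]
wrist_force: [0.9, 0.5, -0.1]
gripper_width: 0.0853
grip_force: 0.0
time: 10.45
tool_pos: [0.5016, 0.2411, 0.0399]
tcp_rot: [3.14, -0.001, 1.394]
wrist_force: [-0.1, 0.5, -0.2]
gripper_width: 0.0851
grip_force: 0.0
time: 11.12
tool_pos: [0.5008, 0.2409, 0.0388]
tcp_rot: [3.141, -0.0, 1.395]
wrist_force: [-1.6, -0.7, 5.2]
gripper_width: 0.0213
grip_force: 60.1
```

```bash
python3 -m inch '0 0 -0.1 0;0 0 -0.3 0;0 0 -0.6 0;0 0 -0.9 0;0 0 -1 0;0 0 -1 0;0 0 -1 0' 
python3 -m inch '-0.2 0.1 0 0;-0.45 0.2 0 0;-0.7 0.4 0 0;-1 0.5 0 0;-1 0.5 0 0' >/dev/null
python3 -m inch '-0.25 0.1 0 0;-0.5 0.2 0 0;-0.75 0.3 0 0;-1 0.3 0 0;-1 0.3 0 0' >/dev/null
python3 -m inch '-0.25 0 0 0;-0.5 0 0 0;-0.75 0 0 0;-1 0 0 0;-1 0 0 0' 
python3 -m inch '-0.17 0 0 0.02;-0.17 0 0 0.04;-0.17 0 0 0.06;-0.17 0 0 0.08;-0.17 0 0 0.1;-0.17 0 0 0.12;-0.17 0 0 0.14;-0.17 0 0 0.16;-0.17 0 0 0.18;-0.17 0 0 0.2;-0.17 0 0 0.22;-0.17 0 0 0.24'
python3 -m inch '0 0 0.1 0.0175;0 0 0.3 0.0175;0 0 0.5 0.0175;0 0 0.5 0.0175'
python3 - <<'E'
from meas import *
s=grab('wrist');C=cloud(s);hsv=cv2.cvtColor(s['p'],cv2.COLOR_RGB2HSV)
m=(np.abs(C[...,0]-.526)<.12)&(np.abs(C[...,1]+.3055)<.1)&(hsv[...,1]<90)&(C[...,2]>.003)&(C[...,2]<.03)
print(m.sum());r=cv2.minAreaRect((C[m][:,:2]*1000).astype('f4'));print(np.round(r[0],1),np.round(r[1],1),r[2])
E
```

```text
time: 11.7
tool_pos: [0.5003, 0.2401, 0.158]
tcp_rot: [3.141, 0.001, 1.394]
wrist_force: [-0.6, -1.0, -3.4]
gripper_width: 0.0211
grip_force: 59.3
time: 12.95
tool_pos: [0.5287, -0.1379, 0.1552]
tcp_rot: [-3.136, 0.004, 1.386]
wrist_force: [-0.3, -0.6, -2.1]
gripper_width: 0.0209
grip_force: 59.2
time: 13.95
tool_pos: [0.5268, -0.1498, 0.1558]
tcp_rot: [-3.141, 0.005, -0.111]
wrist_force: [-0.6, -0.5, -2.6]
gripper_width: 0.021
grip_force: 59.1
time: 14.28
tool_pos: [0.5236, -0.149, 0.0922]
tcp_rot: [-3.142, 0.012, -0.215]
wrist_force: [-1.2, 0.1, -3.4]
gripper_width: 0.021
grip_force: 59.0
21777
[ 526.6 -305.3] [101.7 148.8] 77.67024993896484
```

```bash
python3 -m inch '0 0 0.2 0;0 0 0.38 0;0 0 0.48 0;0 0 0.53 0;0 0 0.55 0;0 0 0.565 0;0 0 0.565 0;0 0 0.565 0;0 0 0.565 0' 
python3 -m inch '0 0 0 0;0 0 0 0;0 0 0 0;0 0 0 0;0 0 0 0;0 0 0 0' 0 
python3 -m inch '0 0 -0.1 0;0 0 -0.3 0;0 0 -0.5 0;0 0 -0.5 0;0 0 -0.5 0'
cat > bw.py <<'E'
from meas import *
import sys
lo,hi=float(sys.argv[1]),float(sys.argv[2]);cx,cy=float(sys.argv[3]),float(sys.argv[4])
for n in sys.argv[5:]:
    s=grab(n);C=cloud(s);hsv=cv2.cvtColor(s['p'],cv2.COLOR_RGB2HSV)
    m=(np.abs(C[...,0]-cx)<.08)&(np.abs(C[...,1]-cy)<.08)&(hsv[...,1]<90)&(hsv[...,2]>90)&(C[...,2]>lo)&(C[...,2]<hi)
    q,l,st,c=cv2.connectedComponentsWithStats(m.astype('u1'))
    if q<2: print(n,'none');continue
    m=l==1+st[1:,4].argmax()
    r=cv2.minAreaRect((C[m][:,:2]*1000).astype('f4'));print(n,m.sum(),np.percentile(C[m][:,2],[5,50,95]).round(4),np.round(r[0],1),np.round(r[1],1),round(r[2],2))
E
python3 bw.py .04 .07 .525 -.15 scene side
```

```text
time: 15.08
tool_pos: [0.5291, -0.1508, 0.0313]
tcp_rot: [3.141, -0.002, -0.215]
wrist_force: [-0.1, 1.0, -2.6]
gripper_width: 0.0212
grip_force: 59.4
time: 15.58
tool_pos: [0.5286, -0.1506, 0.0306]
tcp_rot: [3.142, -0.0, -0.215]
wrist_force: [0.1, -0.9, 0.3]
gripper_width: 0.0853
grip_force: 0.0
time: 16.0
tool_pos: [0.5297, -0.1509, 0.0926]
tcp_rot: [3.141, -0.004, -0.215]
wrist_force: [-0.3, 0.6, 0.6]
gripper_width: 0.0852
grip_force: 0.0
scene 261 [0.0417 0.0476 0.0503] [ 527.6 -149.2] [ 27.5 102.9] 76.63
side 192 [0.0414 0.0464 0.0495] [ 528.4 -148.2] [ 27.1 102.1] 78.92
```

The block stands on edge at (0.528,-0.149), channel face to the jig side (tool +y). Closing the fingers and toppling it by a slow push near the top, in tool -y.

```bash
python3 -m inch '0 0 -0.2 0;0 0.2 -0.2 0;0 0.5 -0.2 0;0 0.5 -0.2 0;0 0.5 -0.1 0;0 0.5 0.1 0;0 0.5 0.25 0;0 0.5 0.32 0;0 0.5 0.32 0;0 0.5 0.32 0' 1 20
python3 -m inch '0 -0.08 0 0;0 -0.16 0 0;0 -0.22 0 0;0 -0.25 0 0;0 -0.28 0 0;0 -0.31 0 0;0 -0.34 0 0;0 -0.37 0 0;0 -0.4 0 0;0 -0.43 0 0;0 -0.43 0 0'
python3 bw.py .01 .07 .535 -.12 scene side
```

```text
time: 16.93
tool_pos: [0.5154, -0.2082, 0.0512]
tcp_rot: [-3.141, 0.002, -0.214]
wrist_force: [0.5, 0.4, -0.7]
gripper_width: 0.0
grip_force: 0.0
time: 17.85
tool_pos: [0.5268, -0.1576, 0.0519]
tcp_rot: [-3.141, 0.0, -0.214]
wrist_force: [-0.4, 0.3, 1.0]
gripper_width: -0.0001
grip_force: 0.0
scene 555 [0.0141 0.0445 0.0547] [ 528.7 -141.2] [ 45.9 104.4] 74.22
side 383 [0.014  0.0439 0.0521] [ 530.3 -138.3] [ 43.5 101. ] 75.32
```

```bash
python3 -m inch '0 -0.03 0 0;0 -0.06 0 0;0 -0.09 0 0;0 -0.12 0 0;0 -0.15 0 0;0 -0.15 0 0;0 -0.15 0 0;0 -0.15 0 0'
python3 -m inch '0 0 -0.2 0;0 0 -0.5 0;0 0 -0.5 0;0 0 -0.5 0;0 0 -0.5 0' 0
python3 bw.py .01 .07 .535 -.12 scene side
```

```text
time: 18.62
tool_pos: [0.5305, -0.1413, 0.0521]
tcp_rot: [3.141, 0.0, -0.215]
wrist_force: [0.7, -0.1, 0.1]
gripper_width: 0.0
grip_force: 0.0
time: 19.03
tool_pos: [0.5303, -0.1415, 0.112]
tcp_rot: [3.141, -0.0, -0.216]
wrist_force: [-0.3, -0.3, -0.2]
gripper_width: 0.0606
grip_force: 0.0
scene 563 [0.0123 0.0208 0.0243] [ 535.9 -114.4] [ 54.2 102.5] 77.24
side 458 [0.0112 0.0197 0.0236] [ 536.3 -113.7] [ 53.3 101.7] 77.39
```

```bash
python3 -c "
from meas import *
s=load('scene');S=load('side')
cv2.imwrite('pics/b2.png',cv2.resize(np.hstack([s['p'][110:230,130:290],S['p'][90:210,200:360]]),None,fx=2.5,fy=2.5,interpolation=cv2.INTER_CUBIC)[:,:,::-1])"
```

```text
(no output)
```

View pics/b2.png

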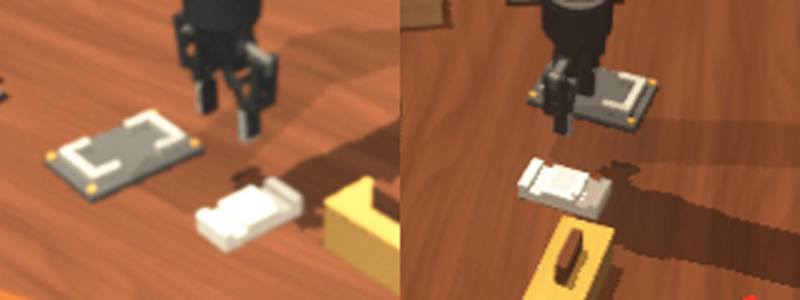

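The crops show the block flat with both channels upward, at left (250,213) and right (565,188), next to the cover. Measuring block and jig together in one wrist view.

```bash
python3 -m inch '0 0 -0.3 0;0 0.3 -0.5 0;0 0.3 -0.5 0;0 0.3 -0.5 0;0 0.3 -0.5 0;0 0.3 -0.5 0' 0
cat > jb.py <<'E'
from meas import *
import sys
for n in sys.argv[3:]:
    s=grab(n);print(n,sense()['tool_pos'].round(4));C=cloud(s);hsv=cv2.cvtColor(s['p'],cv2.COLOR_RGB2HSV)
    def rect(nm,cx,cy,h,lo,hi,vlo):
        m=(np.abs(C[...,0]-cx)<h)&(np.abs(C[...,1]-cy)<h)&(hsv[...,1]<90)&(hsv[...,2]>vlo)&(C[...,2]>lo)&(C[...,2]<hi)
        q,l,st,c=cv2.connectedComponentsWithStats(m.astype('u1'))
        if q<2: print(nm,'none');return
        m=l==1+st[1:,4].argmax();v,u=np.nonzero(m)
        r=cv2.minAreaRect((C[m][:,:2]*1000).astype('f4'));print(nm,m.sum(),'px',u.min(),u.max(),v.min(),v.max(),np.percentile(C[m][:,2],[5,50,95]).round(4),np.round(r[0],1),np.round(r[1],1),round(r[2],2))
    bx,by=float(sys.argv[1]),float(sys.argv[2])
    rect('block',bx,by,.075,.008,.034,90)
    rect('jig',.526,-.3055,.11,.004,.03,20)
    cv2.imwrite('pics/jb_%s.png'%n,s['p'][:,:,::-1])
E
python3 jb.py .536 -.1145 wrist
```

```text
time: 19.63
tool_pos: [0.5221, -0.1753, 0.1706]
tcp_rot: [-3.141, 0.003, -0.214]
wrist_force: [0.4, 0.2, 0.0]
gripper_width: 0.0853
grip_force: 0.0
wrist [ 0.5222 -0.1751  0.1706]
block 4481 px 178 230 132 226 [0.0141 0.0224 0.0238] [ 533.8 -117. ] [ 48.7 100.1] 77.18
jig 13183 px 330 439 71 214 [0.0097 0.0111 0.0232] [ 526.5 -305.3] [100.1 148.7] 77.4
```

View pics/jb_wrist.png

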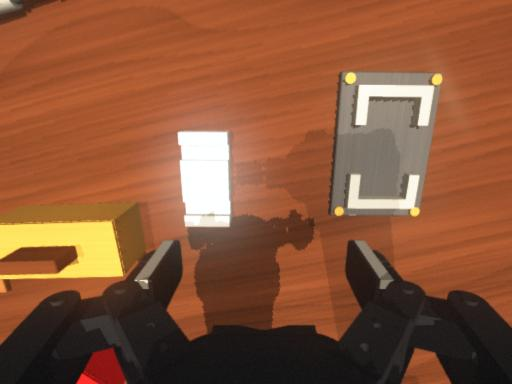

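Wrist view: the block is at (205,180), channels running across it, and the jig is at (385,143) with an empty pocket. Both are parallel within 0.3°. Regrasping across the width.

```bash
python3 -m inch '0 -0.2 0 0.001;-0.01 -0.49 0 0.001;-0.01 -0.49 0.3 0.001;-0.01 -0.49 0.6 0.001;-0.01 -0.49 0.85 0.001;-0.01 -0.49 0.85 0.001;-0.01 -0.49 0.85 0.001' 
python3 -m inch '0 0 0.2 0;0 0 0.35 0;0 0 0.42 0;0 0 0.46 0;0 0 0.46 0;0 0 0.46 0;0 0 0.46 0' 
python3 -m inch '0 0 0 0;0 0 0 0;0 0 0 0;0 0 0 0;0 0 0 0;0 0 0 0;0 0 0 0' 1 50
python3 -m inch '0 0 -0.05 0;0 0 -0.15 0;0 0 -0.3 0;0 0 -0.5 0;0 0 -0.6 0;0 0 -0.6 0;0 0 -0.6 0'
```

```text
time: 20.27
tool_pos: [0.5328, -0.1175, 0.0683]
tcp_rot: [-3.141, 0.005, -0.22]
wrist_force: [0.3, -0.9, 0.4]
gripper_width: 0.0851
grip_force: 0.0
time: 20.85
tool_pos: [0.5352, -0.1189, 0.0162]
tcp_rot: [-3.142, -0.002, -0.221]
wrist_force: [-1.4, 0.9, -0.0]
gripper_width: 0.0854
grip_force: 0.0
time: 21.43
tool_pos: [0.5348, -0.1184, 0.0157]
tcp_rot: [-3.141, -0.001, -0.221]
wrist_force: [-0.9, 1.2, 5.5]
gripper_width: 0.0468
grip_force: 52.7
time: 22.02
tool_pos: [0.5344, -0.119, 0.0875]
tcp_rot: [3.141, -0.001, -0.222]
wrist_force: [-0.8, -0.1, -3.2]
gripper_width: 0.0471
grip_force: 52.1
```

```bash
python3 -m inch '0.1 0.2 0 0;0.2 0.5 0 0;0.28 0.8 0 0;0.28 1 0 0;0.28 1 0 0' >/dev/null
python3 -m inch '0 0.2 0 0;0 0.4 0 0;0 0.54 0 0;0 0.54 0.15 0;0 0.54 0.15 0;0 0.54 0.15 0;0 0.54 0.15 0;0 0.54 0.15 0'
python3 - <<'E'
from meas import *
for n in('wrist','side','scene'):
    s=grab(n);C=cloud(s);hsv=cv2.cvtColor(s['p'],cv2.COLOR_RGB2HSV)
    R=(np.abs(C[...,0]-.526)<.11)&(np.abs(C[...,1]+.3055)<.11)&(hsv[...,1]<90)
    for nm,lo,hi,vl in(('blocktop',.066,.085,100),('plate',.004,.027,20)):
        m=R&(C[...,2]>lo)&(C[...,2]<hi)&(hsv[...,2]>vl)
        q,l,st,c=cv2.connectedComponentsWithStats(m.astype('u1'));m=l==1+st[1:,4].argmax()
        r=cv2.minAreaRect((C[m][:,:2]*1000).astype('f4'));print(n,nm,m.sum(),np.median(C[m][:,2]).round(4),np.round(r[0],1),np.round(r[1],1),round(r[2],2))
    if n=='wrist': cv2.imwrite('pics/w5.png',s['p'][:,:,::-1])
E
```

```text
time: 23.1
tool_pos: [0.527, -0.3052, 0.069]
tcp_rot: [-3.141, -0.0, -0.22]
wrist_force: [0.7, 0.2, -3.2]
gripper_width: 0.0466
grip_force: 52.5
wrist blocktop 16141 0.0756 [ 528.8 -307.5] [60.4 93.5] 77.41
wrist plate 9840 0.0111 [ 552.2 -311.1] [100.   95.6] 77.38
side blocktop 150 0.0735 [ 500.4 -297.9] [55.1 49.9] 87.69
side plate 777 0.01 [ 527.2 -299.5] [106.  147.3] 78.05
scene blocktop 237 0.0738 [ 550.5 -310.5] [65.1 61.5] 62.57
scene plate 1008 0.01 [ 529.  -300.5] [101.2 152.5] 77.36
```

View pics/w5.png

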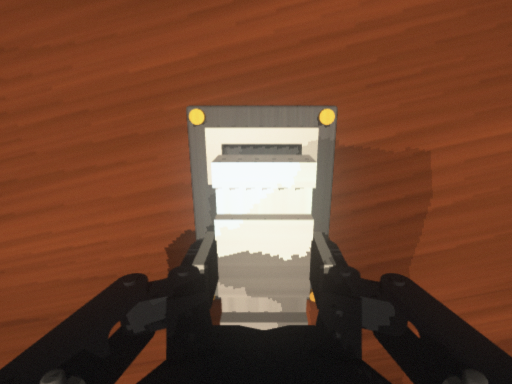

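Wrist view: block held over the jig (far end at row 158, columns 212–315; plate columns 188–336). Comparing edges in the jig axes.

Run:
```python
from meas import *
s=load('wrist');C=cloud(s);hsv=cv2.cvtColor(s['p'],cv2.COLOR_RGB2HSV)
a=np.radians(-12.62);X=np.array([np.cos(a),np.sin(a)]);Y=np.array([-np.sin(a),np.cos(a)])
o=np.array([.527,-.3055]);tx=(C[...,:2]-o)@X*1000;ty=(C[...,:2]-o)@Y*1000;z=C[...,2]
ok=hsv[...,1]<90
b=ok&(z>.07)&(z<.08)&(tx>20)&(tx<70)&(np.abs(ty)<35)
e=lambda v:(np.percentile(v,1).round(1),np.percentile(v,99).round(1),v.max().round(1))
print('block z',np.median(z[b]),'tx',e(tx[b]))
end=b&(tx>40);print(' ty',e(ty[end]),ty[end].min())
p=ok&(z>.004)&(z<.015)&(tx>20)
print('plate tx',e(tx[p]));pp=p&(tx>55)&(tx<72);print(' ty',e(ty[pp]),ty[pp].min())
w=ok&(z>.018)&(z<.027)&(tx>20)&(hsv[...,2]>140)
print('wall tx',e(tx[w]));ww=w&(tx>55);print(' ty',e(ty[ww]),ty[ww].min())
# edge-wise by row medians
for nm,m in(('block',end),('plate',p&(tx>64)),('wall',ww)):
    L=[];Rr=[]
    for r in np.unique(np.nonzero(m)[0]):
        c=np.nonzero(m[r])[0]
        if len(c)>60: L.append(ty[r,c[0]]);Rr.append(ty[r,c[-1]])
    print(nm,len(L),np.median(L).round(1),np.median(Rr).round(1),'mid',((np.median(L)+np.median(Rr))/2).round(2))
    T=[]
    for c in np.unique(np.nonzero(m)[1]):
        T.append(tx[np.nonzero(m[:,c])[0][0],c])
    print('  far tx',np.median(T).round(1))
```

```text
block z 0.07590042538908306 tx (np.float64(20.2), np.float64(48.8), np.float64(49.0))
 ty (np.float64(-25.1), np.float64(22.0), np.float64(22.6)) -25.6606724295638
plate tx (np.float64(21.1), np.float64(73.6), np.float64(73.7))
 ty (np.float64(-48.8), np.float64(48.4), np.float64(49.2)) -49.567574745102625
wall tx (np.float64(28.3), np.float64(60.4), np.float64(60.5))
 ty (np.float64(-35.0), np.float64(34.7), np.float64(35.3)) -35.60609417551428
block 21 22.3 -25.4 mid -1.55
  far tx 48.7
plate 16 48.7 -49.1 mid -0.19
  far tx 73.6
wall 9 35.0 -35.5 mid -0.22
  far tx 60.4
```

```bash
python3 -m inch '0 -0.009 0.1 0;0 -0.009 0.2 0;0 -0.009 0.25 0;0 -0.009 0.25 0;0 -0.009 0.25 0;0 -0.009 0.25 0;0 -0.009 0.25 0'
cat > ed.py <<'E'
from meas import *
import sys
zb=float(sys.argv[1])
s=grab('wrist');C=cloud(s);hsv=cv2.cvtColor(s['p'],cv2.COLOR_RGB2HSV)
a=np.radians(-12.62);X=np.array([np.cos(a),np.sin(a)]);Y=np.array([-np.sin(a),np.cos(a)])
o=np.array([.527,-.3055]);tx=(C[...,:2]-o)@X*1000;ty=(C[...,:2]-o)@Y*1000;z=C[...,2];ok=hsv[...,1]<90
for nm,m,far in(('block',ok&(abs(z-zb)<.004)&(tx>40)&(tx<56)&(abs(ty)<35),50),('plate',ok&(abs(z-.0105)<.005)&(tx>64),75),('wall',ok&(abs(z-.0225)<.004)&(tx>53)&(hsv[...,2]>120),61.5)):
    L=[];R=[]
    for r in np.unique(np.nonzero(m)[0]):
        c=np.nonzero(m[r])[0]
        if len(c)>60: L.append(ty[r,c[0]]);R.append(ty[r,c[-1]])
    T=[tx[np.nonzero(m[:,c])[0][0],c] for c in np.unique(np.nonzero(m)[1])]
    print(nm,'z',np.median(z[m]).round(4),np.median(L).round(1),np.median(R).round(1),'mid',((np.median(L)+np.median(R))/2).round(2),'far-based centre tx',(np.median(T)-far).round(2))
E
python3 ed.py .046
```

```text
time: 23.83
tool_pos: [0.5266, -0.3054, 0.0389]
tcp_rot: [3.142, 0.0, -0.221]
wrist_force: [0.3, 0.4, -3.3]
gripper_width: 0.047
grip_force: 52.8
block z 0.0455 21.9 -25.6 mid -1.87 far-based centre tx -1.58
plate z 0.0107 48.4 -49.0 mid -0.32 far-based centre tx -1.37
wall z 0.0228 35.4 -35.3 mid 0.04 far-based centre tx -1.01
```

```bash
python3 -m inch '0 -0.01 0 0;0 -0.01 0 0;0 -0.01 0 0;0 -0.01 0 0;0 -0.01 0 0' 
python3 ed.py .046
```

```text
time: 24.3
tool_pos: [0.527, -0.3042, 0.0389]
tcp_rot: [3.142, -0.0, -0.221]
wrist_force: [-0.0, 0.6, -3.8]
gripper_width: 0.0469
grip_force: 52.7
block z 0.0456 23.2 -24.5 mid -0.66 far-based centre tx -1.55
plate z 0.0107 48.5 -48.9 mid -0.2 far-based centre tx -1.35
wall z 0.0228 35.3 -35.4 mid -0.05 far-based centre tx -1.02
```

```bash
python3 -m inch '0.002 -0.003 0.03 0;0.002 -0.003 0.05 0;0.002 -0.003 0.07 0;0.002 -0.003 0.085 0;0.002 -0.003 0.1 0;0.002 -0.003 0.11 0;0.002 -0.003 0.11 0;0.002 -0.003 0.11 0' 
python3 ed.py .032
```

```text
time: 25.02
tool_pos: [0.5271, -0.3038, 0.0259]
tcp_rot: [3.142, 0.0, -0.221]
wrist_force: [-2.2, 1.0, 0.8]
gripper_width: 0.0467
grip_force: 53.1
block z 0.0327 23.6 -24.1 mid -0.22 far-based centre tx -1.54
plate z 0.0107 48.4 -49.0 mid -0.29 far-based centre tx -1.38
wall z 0.0228 35.2 -35.4 mid -0.11 far-based centre tx -1.01
```

```bash
python3 -m inch '0 0 0 0;0 0 0 0;0 0 0 0;0 0 0 0;0 0 0 0;0 0 0 0' 0.35
python3 -m inch '0 0 -0.1 0;0 0 -0.4 0;0 0 -0.8 0;0 0 -1 0;0 0 -1 0;0 0 -1 0'
python3 -m inch '-0.4 0 0 0;-0.8 0 0 0;-0.8 0 0 0;-0.8 0 0 0;-0.8 0 0 0' 0
python3 jb.py .526 -.3045 wrist
python3 - <<'E'
from meas import *
s=load('wrist');C=cloud(s);hsv=cv2.cvtColor(s['p'],cv2.COLOR_RGB2HSV)
m=(np.hypot(C[...,0]-.526,C[...,1]+.3055)<.07)&(C[...,2]>.027)&(C[...,2]<.04)&(hsv[...,1]<90)
P=C[m];r=cv2.minAreaRect((P[:,:2]*1000).astype('f4'));print('top',m.sum(),np.median(P[:,2]),P[:,2].std(),np.round(r[0],1),np.round(r[1],1),r[2],np.linalg.svd(P-P.mean(0),full_matrices=0)[2][2].round(4))
E
```

```text
time: 25.57
tool_pos: [0.5274, -0.3039, 0.0257]
tcp_rot: [3.142, -0.0, -0.221]
wrist_force: [0.0, 0.2, -0.1]
gripper_width: 0.0557
grip_force: 0.0
time: 26.07
tool_pos: [0.5287, -0.3046, 0.149]
tcp_rot: [3.14, -0.005, -0.221]
wrist_force: [-0.7, 0.0, -0.1]
gripper_width: 0.0554
grip_force: 0.0
time: 26.48
tool_pos: [0.433, -0.2828, 0.1454]
tcp_rot: [-3.142, 0.001, -0.222]
wrist_force: [1.3, -0.0, 0.5]
gripper_width: 0.0856
grip_force: 0.0
wrist [ 0.4342 -0.2829  0.1456]
block 17318 px 204 322 0 163 [0.01   0.023  0.0334] [ 520.7 -304.4] [100.  138.5] 77.37
jig 12540 px 204 322 0 163 [0.0098 0.0119 0.0253] [ 520.6 -304.4] [100.  138.6] 77.35
top 5466 0.03277676824712676 0.0009086443545652412 [ 525.7 -305.5] [48.3 99.8] 77.39950561523438 [-0.0028  0.0015 -1.    ]
```

View pics/jb_wrist.png

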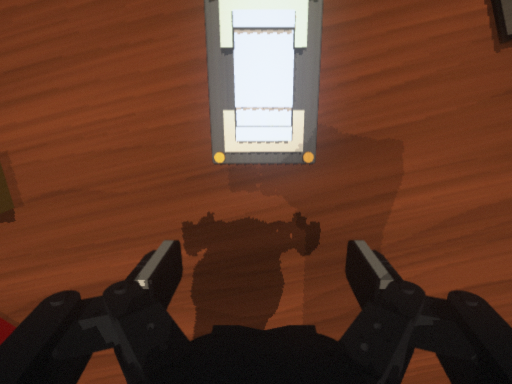

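The block sits in the pocket at (264,75), level, 22 mm above the plate reading, within 1 mm of the jig centre and 0.1° of its axis. The gripper is clear, so I'm handing in.

```bash
python3 -c "
from cell import close_job
print(close_job())"
```

```text
the job is handed in; nothing more can be done
None
```

I handed the job in at about 26.5 s: the last measurements show the block seated in the jig pocket, channels up, within 1 mm and 0.1° of the jig, and the cover upright on the counter. The arm never went near the micrometer, scribe or shellac stick, and no verdict came back.

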